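# Square up two walnut staves in the glue-up corner

## Task

Pick up the wooden push block from its black rubber mat and use it to push the two freshly oiled walnut staves home in the corner of the L-shaped jig: lying flat and edge to edge, one tight along the fence and the other tight against the first, both with an end tight against the end stop. Never touch the staves with the gripper, only with the block. Finally stand the block back upright in the middle of its mat and let go, leaving everything else on the bench where it is.

Things in the scene. Friction and masses are not known exactly. Their poses are not given: they have to be found in the camera images.
- jig: L of two pale wooden battens fixed to the bench, 30 mm wide and high. Origin: inside corner of the L at bench height. Fence (long batten, far from the robot): inner face in the plane x = 0, along y from +30 to -300 mm. End stop (short batten, on the robot's left): inner face in the plane y = 0, along x from 0 to -170 mm. The staves belong at x < 0, y < 0.
- stave_a: dark walnut stave, 180 mm long (along its y), 34 mm wide (its x), 22 mm thick (its z), about 0.09 kg, lying loose on the bench; both staves are alike. Origin: centre of the underside.
- stave_b: dark walnut stave, 180 mm long (along its y), 34 mm wide (its x), 22 mm thick (its z), about 0.09 kg, lying loose on the bench; both staves are alike. Origin: centre of the underside.
- push_block: wooden push block, 0.25 kg: a plywood foot 40 mm (its x) x 110 mm (its y) x 26 mm high with flat upright faces, on it a pale upright handle 24 mm (x) x 70 mm (y), from 26 to 88 mm above the underside. Same fore and aft. Origin: centre of the underside. It starts standing on the black rubber mat.
- mat: square black rubber mat fixed to the bench, 150 x 150 mm, 3 mm thick. Origin: centre of its underside.
- glue: white plastic glue bottle, 60 mm across, 160 mm tall, standing. Bystander. Origin: underside.
- mug: white mug, 76 mm across, 85 mm tall. Bystander. Origin: underside.
- wax_tin: round steel tin, 80 mm across, 55 mm tall. Bystander. Origin: underside.
- screwdriver: screwdriver with a black handle, lying. Bystander. Origin: underside.
- wrench: steel wrench, lying. Bystander. Origin: underside.
- offcut: short walnut offcut, 80 x 34 x 22 mm, lying (not a stave). Bystander. Origin: underside.
- drill: cordless drill lying on its side, about 200 x 210 mm, 62 mm high. Bystander. Origin: underside.
Not all that is in view belongs to the job. Of the things shaped like the mat, the black one is meant.

How it is judged:
By the outcome, as a careful person would: the job done as asked, in the order asked, and still so for the second after the job is handed in, with the robot touching nothing.
It also fails if it takes over 48 s, if anything falls off the work surface, if the arm or the gripper's body presses on something with over 40 N, if the wrist force passes 120 N, or if a joint passes its speed limit or range.

## Robot

A 6-joint arm with a two-finger parallel gripper is mounted at the origin on the work surface. World frame = base frame: x ahead of the robot, y to its left, z up, the work surface at z = 0. Lengths are in m, angles in degrees, forces in N, time in s.
With the tool pointing down it reaches from about 0.3 to 0.75 m from the base axis. Payload 8.5 kg.
Tool frame: the origin (TCP) lies midway between the tips of the shut fingers; the grasp point (between the pads) lies 19 mm behind it (env.grasp_offset is the distance from the TCP to the grasp point, in m); z points along the fingers, y is the line along which they close (so a half turn about z gives the same grasp; the last joint's range is limited). The gripper opens to 85 mm and grips with 20 to 120 N. Pads are 22 mm wide; open, the fingers measure 114 mm over their backs; the gripper's body (76 mm by 85 mm) begins 54 mm behind the grasp point. The pads swing forward as they close: fully open they stand 13 mm farther back than shut.
Start: joints at [52.867, 21.807, 74.336, -0, 83.858, -12.336], TCP at [0.231, 0.499, 0.231] pointing down, gripper open.
Joint ranges: [-178.18, 178.18], [-50.72, 133.34], [12.68, 142.11], [-81.47, 261.47], [9.98, 163.14], [-165.26, 165.26]. Speed limits (degrees/s): [136.94, 136.94, 180, 180, 180, 180].

## Interface

Orientations are given as a 3x3 rotation matrix whose columns are the frame's x, y, z axes.
In Python, from rig import env gives the robot as it stands.
- The arm moves only by the tool servo_tool, never from a script. Its argument "deltas" is text: rows parted by semicolons, each of 7 numbers parted by spaces: the opening, from 0 (shut) to 1 (fully open), then the shift along the tool's x, y, z in mm, then the turn, a rotation vector about the tool's x, y, z in rad. A call has 1 to 8 rows; each row shifts and turns the commanded pose from where the row before left it, along the tool's axes as they then stand; what a row does not reach is not made up. A row lasts 1/12 s, in which the tool goes at most 41.7 mm and 7.16 degrees, less where a joint would pass 70% of its speed; a pose out of reach is approached as far as the arm can. A call is refused whole if a number of a shift passes 41.7 or a number of a turn 0.125, either way. A call with a gripper value outside its range is refused whole. The fingers move at their own pace and stop on an object; "newtons" is the grip in N (left out, the last holds). Time passes only in rows, so rows that do not move let the fingers close. It gives the time, the measured TCP pose, the force, the opening and the grip force at its end, in the units of the state.
- env.observe(): the state, without advancing time (a new reading comes with each control period).
- env.get_image(name): name is "scene" or "top" or "wrist"; returns a dict with "img" (480x640x3 uint8, red, green, blue), "depth" (480x640 float32, m along the optical axis (not along the pixel's ray), 0 where there is no reading), "camera_matrix" (3x3 intrinsics, pixels), "D" ([k1, k2, p1, p2, k3] as OpenCV has them; the pictures are not rectified), "world_to_cam" (4x4, takes a point from world to camera coordinates). Camera axes: x right, y down, z forward; pixel columns grow to the right and rows downward; lengths in m; the calibration is good to about 2 mm. A picture is of the moment at which its call begins.
- env.close_job(): hands the job in; it is judged then, once.
Trained networks look in a picture, given as the dict that the camera call returned (one of the last four; its "shot" number tells which), for a name from the list of things; names that differ only in an ending like _2 or _b are one class to them, and where a whole thing is asked for, a point or a joint stands for the part that bears it (a point fixed in the world has none). Each returns a list of dicts, best first, with "conf" (0 to 1); they miss things now and then, are a little off and sometimes report something else, mostly with a low value. They report only what shows in the picture. A call takes as long as a camera call. They do not tell look-alikes from the thing itself.
- env.spot_in(name, picture): "bbox" ([centre column, centre row, width, height] in pixels, round what is visible of it).
- env.spot_point(name, picture): "uv" ([column, row] in pixels: a listed point, or the origin of a listed thing).
The state is a dict: "time_s": time; "q": joint angles; "qvel": joint speeds; "joint_efforts": joint torques, N m; "position": TCP position; "tool_rot": TCP orientation; "ft_force": force on the tool from outside, world axes, zero at the start; "wrist_torque": the same for the moment, N m; "grip_width": finger opening in m; "gripper_force": force on a finger pad.
Only numpy, scipy, OpenCV 4.12 (cv2) and the standard library are available. Lean on these libraries where they do the work, as an engineer would, in place of code of your own. Each camera call takes 0.05 s, during which the arm holds its last target. There are 200 camera calls.

## Working session

There is one attempt and no reset: what is moved stays moved. The work goes in short steps, Python scripts to look and compute and a tool call to move; the robot and the scene stay as the last step left them, time stands still between calls to the robot, and variables do not carry over. Pictures are saved under pics/ and viewed, at most 10 in all, crops included, and the job is handed in when it is done.

Besides the shell and the picture viewer there is one more tool, called after "Call:" by a JSON object that holds its "api" and its "payload". servo_tool: Moves the arm, as the interface text tells. Its arguments: {"type":"object","properties":{"deltas":{"type":"string"},"newtons":{"type":"number"}},"required":["deltas"]}

```bash
ls; mkdir -p pics; cat > h.py <<'E'
import numpy as np, cv2
from rig import env
np.set_printoptions(precision=4,suppress=True)
def ray(p,uv):
    n=cv2.undistortPoints(np.array([[uv]],float),p["camera_matrix"],np.array(p["D"],float))[0,0]
    T=np.linalg.inv(p["world_to_cam"]); return T[:3,3],T[:3,:3]@np.array([n[0],n[1],1.])
def atz(p,uv,z):
    o,d=ray(p,uv); return o+d*(z-o[2])/d[2]
def proj(p,X):
    T=p["world_to_cam"]; r=cv2.Rodrigues(T[:3,:3])[0]
    return cv2.projectPoints(np.array(X,float).reshape(-1,1,3),r,T[:3,3],p["camera_matrix"],np.array(p["D"],float))[0][:,0]
def cloud(p):
    h,w=p["depth"].shape; u,v=np.meshgrid(np.arange(w),np.arange(h))
    n=cv2.undistortPoints(np.stack([u,v],-1).reshape(-1,1,2).astype(float),p["camera_matrix"],np.array(p["D"],float))[:,0]
    d=p["depth"].reshape(-1,1); c=np.hstack([n*d,d]); T=np.linalg.inv(p["world_to_cam"])
    return (c@T[:3,:3].T+T[:3,3]).reshape(h,w,3)
def save(p,f): cv2.imwrite("pics/"+f,p["img"][...,::-1])
E
python3 - <<'E'
from h import *
print(env.grasp_offset, env.observe())
for c in ["top","scene"]:
    p=env.get_image(c); save(p,c+"0.png"); print(c,np.linalg.inv(p["world_to_cam"])[:3])
    for n in ["jig","stave_a","push_block","mat","offcut","drill","mug","glue","wax_tin"]:
        print(n,[(np.round(d["uv"]),round(d["conf"],2),atz(p,d["uv"],0)[:2]) for d in env.spot_point(n,p)[:4]],[(np.round(d["bbox"]),round(d["conf"],2)) for d in env.spot_in(n,p)[:4]])
E
```

```text
pics
0.0187 {'time_s': 0.0, 'q': array([ 52.866 ,  21.8414,  74.3857,  -0.0018,  83.8567, -12.3351]), 'qvel': array([-0.0469, -0.1065,  0.0322, -0.0307, -0.0339,  0.0642]), 'joint_efforts': array([ -0.0006, -44.847 , -23.1278,  -0.0002,   0.0048,  -0.    ]), 'position': array([0.2305, 0.499 , 0.2307]), 'tool_rot': array([[-0.9078,  0.4194, -0.0009],
       [ 0.4194,  0.9078, -0.0012],
       [ 0.0003, -0.0014, -1.    ]]), 'ft_force': array([ 0.1387, -0.1764,  0.3745]), 'wrist_torque': array([-0.014 , -0.0411,  0.0466]), 'gripper_force': 0.0, 'grip_width': 0.08541778384990442}
top [[ 0.0106 -0.9895  0.1444  0.3247]
 [-0.9999 -0.0105  0.0017  0.0494]
 [-0.0002 -0.1444 -0.9895  1.1273]]
jig [(array([127., 218.]), 0.74, array([0.545 , 0.5442])), (array([279., 164.]), 0.72, array([0.6914, 0.1501]))] [(array([325., 184., 136.,  80.]), 0.93)]
stave_a [(array([332., 192.]), 0.84, array([0.6168, 0.0118])), (array([319., 230.]), 0.82, array([0.5188, 0.043 ])), (array([416., 278.]), 0.28, array([ 0.3978, -0.1999]))] [(array([324., 229.,  72.,  26.]), 0.85), (array([334., 192.,  70.,  33.]), 0.8
[... 1722 characters left out ...]
]), 0.76)]
mat [(array([208., 376.]), 0.9, array([ 0.485 , -0.3697])), (array([140., 319.]), 0.57, array([ 0.2458, -0.3397]))] [(array([142., 322.,  83.,  64.]), 0.67)]
offcut [(array([404., 236.]), 0.83, array([0.6115, 0.2894]))] [(array([403., 232.,  29.,  23.]), 0.82)]
drill [(array([418., 193.]), 0.58, array([0.5508, 0.5306]))] [(array([430., 172.,  66.,  43.]), 0.58)]
mug [(array([435., 227.]), 0.77, array([0.6679, 0.3835]))] [(array([438., 214.,  33.,  39.]), 0.62)]
glue [(array([369., 203.]), 0.78, array([0.4485, 0.3881]))] [(array([377., 182.,  24.,  51.]), 0.89)]
wax_tin [(array([306., 408.]), 0.73, array([ 0.6963, -0.3204])), (array([372., 202.]), 0.32, array([0.4525, 0.3963]))] []
```

View pics/top0.png

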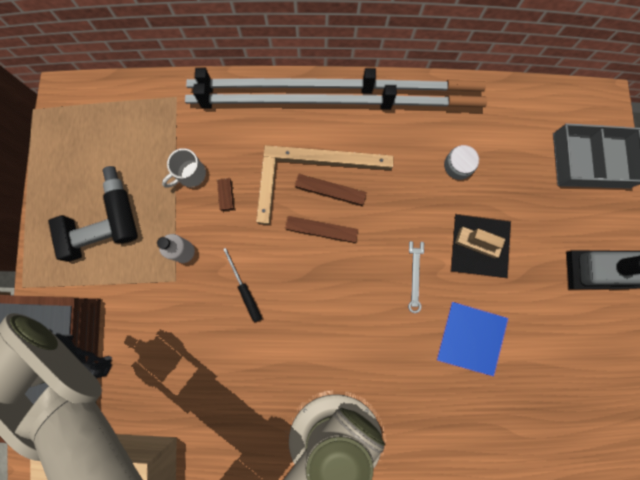

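View pics/scene0.png

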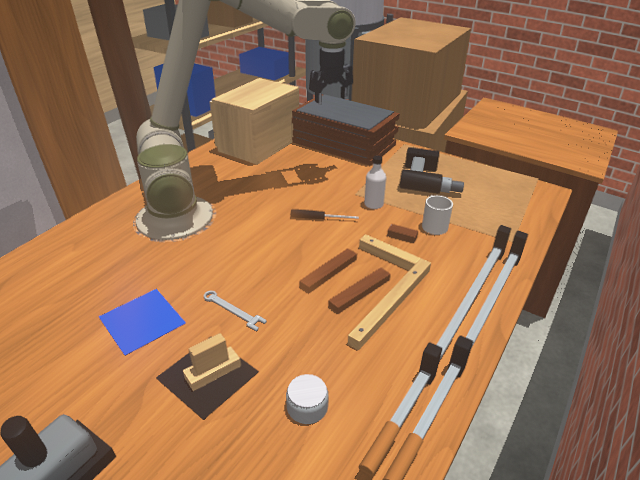

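Top view: the jig's L has its corner near (265,148) and the fence runs to (392,162). The staves are at (330,190) and (322,229), with the block on the black mat at (482,241). The blue mat at (473,340) is a decoy, and the wrench lies at (416,278) between the mat and the staves. Next I'll measure the exact poses.

```bash
cat >> h.py <<'E'
def rect(X):
    (c,(w,h),a)=cv2.minAreaRect(X[:,:2].astype(np.float32)*1000)
    if w<h: w,h,a=h,w,a+90
    a=(a+90)%180-90
    return np.array([c[0],c[1],w,h,a])
E
python3 - <<'E'
from h import *
p=env.get_image("top"); C=cloud(p); img=p["img"]; hsv=cv2.cvtColor(img,cv2.COLOR_RGB2HSV)
print("bench z",np.median(C[250:300,330:380,2]),C[250:300,330:380,2].std())
for n,(u,v) in dict(st1=(330,190),st2=(322,229),fence=(330,157),stop=(265,190),mat=(460,265),handle=(490,240),foot=(468,236)).items():
    print(n,img[v,u],hsv[v,u],C[v,u], np.median(C[v-2:v+3,u-2:u+3,2]))
def comp(mask,uv):
    n,l=cv2.connectedComponents(mask.astype(np.uint8)); return l==l[uv[1],uv[0]]
Z=C[...,2]
def show(n,m,ztop):
    vs,us=np.nonzero(m); o=np.array([atz(p,(u,v),ztop) for u,v in zip(us,vs)]); print(n,m.sum(),rect(o),"mean",o.mean(0)*1000,"depthrect",rect(C[m]))
for n,uv in dict(s1=(330,190),s2=(322,229)).items():
    show(n,comp((Z>0.012)&(Z<0.03)&(hsv[...,2]<150),uv),0.022)
show("handle",comp(Z>0.075,(490,240)),0.088)
show("foot",comp((Z>0.014),(470,236)),0.026)
m=np.zeros_like(Z,bool);m[205:285,445:520]=True
show("mat",m&(img.max(2)<60),0.003)
m=np.zeros_like(Z,bool);m[135:230,250:400]=True
J=m&(Z>0.02)&(hsv[...,2]>150)
vs,us=np.nonzero(J);o=np.array([atz(p,(u,v),0.03)[:2] for u,v in zip(us,vs)])
f=o[us>285];s=o[vs>178]; 
print("jig fence",rect(f),"stop",rect(s))
big=cv2.resize(img[130:290,245:525],None,fx=2.8,fy=2.8,interpolation=cv2.INTER_CUBIC);cv2.imwrite("pics/crop.png",big[...,::-1])
E
```

```text
bench z 0.0007954640143276182 0.0450725425462694
st1 [111  68  49] [  9 142 111] [0.6169 0.0174 0.0233] 0.02210236860475412
st2 [112  68  49] [  9 143 112] [0.5172 0.0367 0.0211] 0.021137370687733803
fence [200 162 119] [ 16 103 200] [0.7013 0.0181 0.0313] 0.03127479354822338
stop [224 185 135] [ 17 101 224] [0.6133 0.1806 0.0313] 0.030649843064102678
mat [33 32 32] [ 0  8 33] [ 0.4318 -0.3137  0.004 ] 0.004251980626559071
handle [202 164 120] [ 16 104 202] [ 0.4835 -0.3607  0.0905] 0.09202538542946481
foot [160 131  98] [ 16  99 160] [ 0.5011 -0.3259  0.037 ] 0.03696650549960001
s1 985 [619.2034  17.2229 177.6295  37.773   74.5148] mean [619.4658  17.0044  22.    ] depthrect [620.344   16.9535 177.9312  35.9571  74.7816]
s2 998 [516.9684  38.7035 177.4659  35.9016  79.4998] mean [517.0547  38.3456  22.    ] depthrect [517.6666  38.6439 177.6829  34.8282  79.6595]
handle 358 [ 486.858  -358.2033   74.7548   29.231    69.4665] mean [ 487.0254 -358.3711   88.    ] depthrect [ 425.5886 -166.8463  473.4296   60.0756  -72.2236]
foot 895 [ 491.4769 -360.9604  116.0448   55.5621   69.4666] mean [ 489.858  -362.4083   26.    ] depthrect [ 435.0346 -169.6632  481.5697   93.3787  -74.2437]
mat 2065 [ 482.3492 -370.1834  145.3231  144.5881   83.5116] mean [ 475.8244 -369.4723    3.    ] depthrect [ 453.9283 -196.6988  527.7268  174.7529  -80.62  ]
jig fence [637.6567 -14.2108 285.3123 229.9588 -88.7155] stop [580.1022  25.1977 364.42   125.5338 -89.7803]
```

View pics/crop.png

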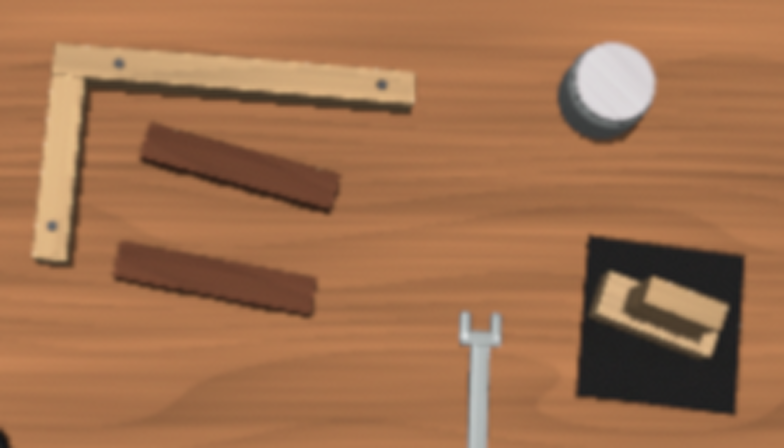

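The crop confirms the layout: fence inner edge from about (85,78) to (413,103), both staves rotated clockwise relative to the fence, and the block askew on the black mat. I'll refine the poses with a silhouette fit.

```bash
cat >> h.py <<'E'
from scipy.optimize import minimize
S=4
def box(x0,x1,y0,y1,z0,z1): return np.array([[x,y,z] for x in(x0,x1) for y in(y0,y1) for z in(z0,z1)])/1000
def place(P,q):
    c,s=np.cos(np.radians(q[2])),np.sin(np.radians(q[2])); P=P.copy()
    P[:,:2]=P[:,:2]@np.array([[c,s],[-s,c]])+np.array(q[:2])/1000; return P
def render(p,parts,q,roi):
    u0,v0,u1,v1=roi; m=np.zeros(((v1-v0)*S,(u1-u0)*S),np.uint8)
    for P in parts:
        uv=(proj(p,place(P,q))-[u0-.5,v0-.5])*S
        cv2.fillConvexPoly(m,np.round(cv2.convexHull(uv.astype(np.float32))*16).astype(np.int32),1,shift=4)
    return m
def fit(p,mask,parts,q0,roi):
    u0,v0,u1,v1=roi; M=cv2.resize(mask[v0:v1,u0:u1].astype(np.float32),None,fx=S,fy=S,interpolation=cv2.INTER_LINEAR)>.5
    f=lambda q:1-(M&(r:=render(p,parts,q,roi)>0)).sum()/(M|r).sum()
    q0=np.array(q0,float); best=None
    for k in range(3):
        r=minimize(f,q0,method="Nelder-Mead",options=dict(initial_simplex=q0+np.vstack([[0,0,0],np.diag([8,8,5])/(k+1)]),xatol=.05,fatol=1e-5)); q0=r.x
    return r.x,1-r.fun
JIG=[box(0,30,-300,30,29.9,30),box(-170,0,0,30,29.9,30)]
STV=[box(-17,17,-90,90,21.9,22)]
BLK=[box(-20,20,-55,55,0,26),box(-12,12,-35,35,26,88)]
MAT=[box(-75,75,-75,75,2.9,3)]
E
python3 - <<'E'
from h import *
p=env.get_image("top"); img=p["img"]; hsv=cv2.cvtColor(img,cv2.COLOR_RGB2HSV); C=cloud(p);Z=C[...,2]
J=(hsv[...,1]<125)&(hsv[...,2]>150)
roi=(245,135,405,235); mj=J.copy(); n,l=cv2.connectedComponents(mj.astype(np.uint8)); mj=(l==l[157,330])
j=fit(p,mj,JIG,(685,160,-4),roi); print("jig",j,mj.sum())
res={}
for n,uv,q0,roi in (("s1",(330,190),(619,17,-15.5),(285,165,380,215)),("s2",(322,229),(517,38,-10.5),(275,205,370,255))):
    m=(hsv[...,2]<135)&(hsv[...,2]>85)&(Z>0.008); n_,l=cv2.connectedComponents(m.astype(np.uint8)); m=l==l[uv[1],uv[0]]
    res[n]=fit(p,m,STV,q0,roi); print(n,res[n],m.sum())
roi=(440,200,525,290); dark=(img.max(2)<62); blk=(hsv[...,1]>60)&(hsv[...,1]<125)&(hsv[...,2]>50)
sub=np.zeros_like(dark); sub[222:264,455:507]=True
b=fit(p,blk&sub,[P+[0,0,.003] for P in BLK],(487,-360,-20),roi); print("block",b)
full=(dark|(blk&sub)); sub[:]=0; sub[205:285,445:520]=1
full=cv2.morphologyEx((full&sub).astype(np.uint8),cv2.MORPH_CLOSE,np.ones((5,5)))>0
print("mat",fit(p,full,MAT,(482,-370,-6.5),roi))
c,s=np.cos(np.radians(j[0][2])),np.sin(np.radians(j[0][2]))
for k,v in res.items(): print(k,"in jig",np.array([[c,s],[-s,c]])@(v[0][:2]-j[0][:2]),v[0][2]-j[0][2])
E
```

```text
jig (array([701.3067, 159.6221,  -4.0322]), np.float64(0.9447379656313374)) 2270
s1 (array([621.6446,  16.8612, -15.1241]), np.float64(0.9419095344850323)) 897
s2 (array([518.5012,  38.8887, -10.4573]), np.float64(0.9271272637062764)) 954
block (array([ 489.4996, -361.0811,  -21.4407]), np.float64(0.9353054353054353))
mat (array([ 484.1962, -371.6896,   -5.8531]), np.float64(0.9290208341182232))
s1 in jig [ -69.4265 -148.0091] -11.091939920144535
s2 in jig [-173.8635 -133.2888] -6.425159569386109
```

Call:
{"api": "servo_tool", "payload": {"deltas": "1 0 0 0 0 0 0.124; 1 0 0 0 0 0 0.124; 1 0 0 0 0 0 0.124; 1 0 0 0 0 0 0.124; 1 0 0 0 0 0 0.124; 1 0 0 0 0 0 0.124; 1 0 0 0 0 0 0.124; 1 0 0 0 0 0 0.124"}}

```text
time_s: 2.67
position: [0.2307, 0.4993, 0.2313]
tool_rot: [[-0.139, 0.99, -0.0], [0.99, 0.139, 0.0], [0.0, -0.0, -1.0]]
ft_force: [0.3, 0.8, -0.4]
grip_width: 0.0854
gripper_force: 0.0
```

Call:
{"api": "servo_tool", "payload": {"deltas": "1 0 0 0 0 0 0.124; 1 0 0 0 0 0 0.124; 1 0 0 0 0 0 0.124; 1 0 0 0 0 0 0.124"}}

```text
time_s: 3.0
position: [0.2307, 0.4993, 0.2313]
tool_rot: [[0.349, 0.937, 0.0], [0.937, -0.349, -0.0], [0.0, 0.0, -1.0]]
ft_force: [0.2, -0.5, 1.1]
grip_width: 0.0855
gripper_force: 0.0
```

Call:
{"api": "servo_tool", "payload": {"deltas": "1 -32.5 24.7 0 0 0 0; 1 -32.5 24.7 0 0 0 0; 1 -32.5 24.7 0 0 0 0; 1 -32.5 24.7 0 0 0 0; 1 -32.5 24.7 0 0 0 0; 1 -32.5 24.7 0 0 0 0; 1 -32.5 24.7 0 0 0 0; 1 -32.5 24.7 0 0 0 0"}}

```text
time_s: 3.67
position: [0.3271, 0.1855, 0.2316]
tool_rot: [[0.342, 0.94, 0.001], [0.94, -0.342, 0.0], [0.0, 0.001, -1.0]]
ft_force: [1.4, -0.6, 0.3]
grip_width: 0.0854
gripper_force: 0.0
```

Call:
{"api": "servo_tool", "payload": {"deltas": "1 -32.5 24.7 0 0 0 0; 1 -32.5 24.7 0 0 0 0; 1 -32.5 24.7 0 0 0 0; 1 -32.5 24.7 0 0 0 0; 1 -32.5 24.7 0 0 0 0; 1 -32.5 24.7 0 0 0 0; 1 -32.5 24.7 0 0 0 0; 1 -32.5 24.7 0 0 0 0"}}

```text
time_s: 4.33
position: [0.4237, -0.1269, 0.2315]
tool_rot: [[0.343, 0.939, 0.001], [0.939, -0.343, -0.0], [-0.0, 0.001, -1.0]]
ft_force: [1.1, -0.1, -0.4]
grip_width: 0.0855
gripper_force: 0.0
```

Call:
{"api": "servo_tool", "payload": {"deltas": "1 -32.5 24.7 0 0 0 0; 1 -32.5 24.7 0 0 0 0; 1 -32.5 24.7 0 0 0 0; 1 -32.5 24.7 0 0 0 0; 1 -32.5 24.7 0 0 0 0; 1 -32.5 24.7 0 0 0 0; 1 0 0 0 0 0 0"}}

```text
time_s: 4.92
position: [0.4964, -0.3648, 0.2294]
tool_rot: [[0.347, 0.938, -0.0], [0.938, -0.347, -0.001], [-0.001, -0.0, -1.0]]
ft_force: [-1.4, -0.3, -1.1]
grip_width: 0.0857
gripper_force: 0.0
```

```bash
python3 - <<'E'
from h import *
s=env.observe(); print(s["time_s"],s["position"])
p=env.get_image("wrist"); save(p,"w1.png"); print(np.linalg.inv(p["world_to_cam"])[:3])
img=p["img"]; hsv=cv2.cvtColor(img,cv2.COLOR_RGB2HSV)
for d in env.spot_point("push_block",p)[:2]+env.spot_point("mat",p)[:2]: print(d,atz(p,d["uv"],.003))
E
```

```text
4.9167 [ 0.4964 -0.3648  0.2294]
[[ 0.9377 -0.3283 -0.1135  0.5251]
 [-0.3474 -0.885  -0.3101 -0.2854]
 [ 0.0013  0.3303 -0.9439  0.3728]]
{'uv': [309.1, 196.5], 'conf': 0.78} [ 0.4896 -0.3589  0.003 ]
{'uv': [97.3, 257.8], 'conf': 0.7} [ 0.2494 -0.3419  0.003 ]
```

View pics/w1.png

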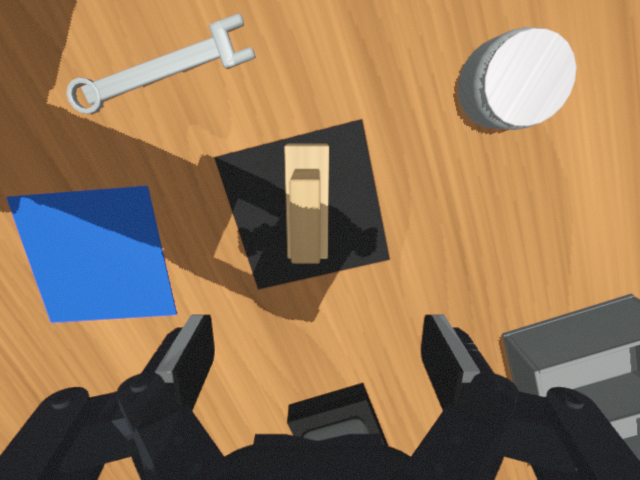

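Wrist view: the block is upright at about (308,200), nearly aligned with the tool. The black mat's corners are at (215,158), (362,120), (389,260) and (258,288).

```bash
python3 - <<'E'
from h import *
s=env.observe(); p=env.get_image("wrist"); img=p["img"]; hsv=cv2.cvtColor(img,cv2.COLOR_RGB2HSV)
sub=np.zeros(img.shape[:2],bool); sub[138:270,278:336]=1
m=sub&(hsv[...,1]>60)&(img.max(2)>70)
b=fit(p,m,[P+[0,0,.003] for P in BLK],(489,-360,-21),(260,120,350,290)); print("block",b,m.sum())
W=np.array([atz(p,uv,.003)[:2]*1000 for uv in [(215,158),(362,120),(389,260),(258,288)]]); print(W,"mat",W.mean(0))
for a in range(4): d=W[(a+1)%4]-W[a]; print(np.hypot(*d),np.degrees(np.arctan2(d[1],d[0])))
R=s["tool_rot"]; d=np.array([b[0][0]/1000,b[0][1]/1000,.046])-s["position"]; print("tool delta mm",R.T@d*1000, "tool yaw",np.degrees(np.arctan2(R[1,1],R[0,1])))
E
```

```text
block (array([ 487.0879, -360.2611,  -20.1352]), np.float64(0.9268800508169531)) 5310
[[ 414.5666 -283.7879]
 [ 562.6938 -299.8192]
 [ 545.8673 -448.217 ]
 [ 398.4821 -430.2546]] mat [ 480.4024 -365.5197]
148.99214462067528 -6.176879813001741
149.34867959492254 -96.46900141541147
148.47578255633044 173.05141905295505
147.3472014026971 83.73305522126897
tool delta mm [ -4.8039  -7.3573 184.9139] tool yaw -20.070758202704923
```

Call:
{"api": "servo_tool", "payload": {"deltas": "1 -2 -3.5 35 0 0 0; 1 -2 -3 35 0 0 0; 1 0 0 35 0 0 0; 1 0 0 35 0 0 0; 1 0 0 25 0 0 0; 1 0 0 14 0 0 0; 1 0 0 6 0 0 0; 1 0 0 0 0 0 0"}}

```text
time_s: 5.78
position: [0.4883, -0.3589, 0.046]
tool_rot: [[0.342, 0.94, -0.001], [0.94, -0.342, 0.001], [0.001, -0.001, -1.0]]
ft_force: [-0.2, 0.9, -0.9]
grip_width: 0.0857
gripper_force: 0.0
```

Call:
{"api": "servo_tool", "payload": {"deltas": "0 0 0 0 0 0 0; 0 0 0 0 0 0 0; 0 0 0 0 0 0 0; 0 0 0 0 0 0 0; 0 0 0 0 0 0 0; 0 0 0 0 0 0 0; 0 0 0 0 0 0 0; 0 0 0 0 0 0 0", "newtons": 70}}

```text
time_s: 6.45
position: [0.4886, -0.3604, 0.0469]
tool_rot: [[0.343, 0.939, 0.001], [0.939, -0.343, -0.001], [-0.0, 0.001, -1.0]]
ft_force: [-1.6, 2.1, 5.7]
grip_width: 0.023
gripper_force: 68.5
```

Call:
{"api": "servo_tool", "payload": {"deltas": "0 0 0 -8 0 0 0; 0 0 0 -16 0 0 0; 0 0 0 -20 0 0 0; 0 0 0 -20 0 0 0; 0 0 0 0 0 0 0"}}

```text
time_s: 6.87
position: [0.4895, -0.3613, 0.114]
tool_rot: [[0.343, 0.939, 0.004], [0.939, -0.343, -0.005], [-0.003, 0.005, -1.0]]
ft_force: [0.6, -0.4, -1.8]
grip_width: 0.0232
gripper_force: 69.0
```

```bash
python3 - <<'E'
from h import *
s=env.observe(); print(s["time_s"],s["position"],s["grip_width"],s["ft_force"])
p=env.get_image("wrist"); save(p,"w2.png")
E
```

```text
6.8667 [ 0.4895 -0.3613  0.114 ] 0.023171764427657664 [ 0.613  -0.421  -1.7778]
```

View pics/w2.png

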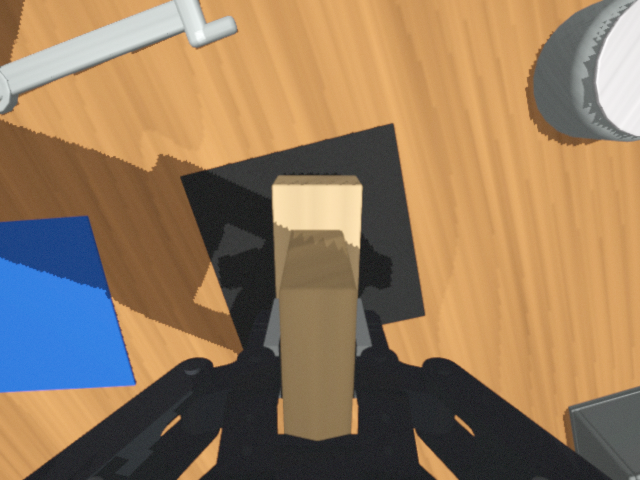

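Picked up cleanly: the block sits square between the fingers at about (317,240). Now I'll turn to the gap angle and carry it over between the staves.

Call:
{"api": "servo_tool", "payload": {"deltas": "0 0 0 0 0 0 -0.123; 0 30 -1 0 0 0 0; 0 40 -1 0 0 0 0; 0 40 -1 0 0 0 0; 0 40 -1 0 0 0 0; 0 40 -1 0 0 0 0; 0 40 -1 0 0 0 0; 0 40 -1 0 0 0 0"}}

```text
time_s: 7.58
position: [0.5417, -0.0935, 0.1089]
tool_rot: [[0.225, 0.974, -0.002], [0.974, -0.225, 0.001], [0.0, -0.003, -1.0]]
ft_force: [0.9, -0.6, -3.1]
grip_width: 0.0227
gripper_force: 68.8
```

Call:
{"api": "servo_tool", "payload": {"deltas": "0 40 -1 0 0 0 0; 0 35 -1 0 0 0 0; 0 25 0 0 0 0 0; 0 15 0 0 0 0 0; 0 0 0 0 0 0 0; 0 0 0 0 0 0 0"}}

```text
time_s: 8.08
position: [0.5657, 0.0174, 0.109]
tool_rot: [[0.224, 0.975, -0.002], [0.975, -0.224, 0.0], [-0.0, -0.002, -1.0]]
ft_force: [-0.8, 0.1, -2.3]
grip_width: 0.0234
gripper_force: 68.8
```

```bash
python3 - <<'E'
from h import *
s=env.observe(); print(s["time_s"],s["position"]); R=s["tool_rot"]; print(R)
p=env.get_image("wrist"); save(p,"w3.png")
zt=s["position"][2]-.0439+.026
for uv in [(273,185),(362,185)]: print("foot corner in tool mm",R.T@(atz(p,uv,zt)-s["position"])*1000)
J=[701.3,159.6,-4.03]
print("jig proj",proj(p,place(np.array([[0,0,30],[-170,0,30],[0,-300,30]])/1000,J)))
E
```

```text
8.0833 [0.5657 0.0174 0.109 ]
[[ 0.2236  0.9747 -0.0024]
 [ 0.9747 -0.2236  0.0001]
 [-0.0004 -0.0023 -1.    ]]
foot corner in tool mm [ 54.2679 -20.079   17.9262]
foot corner in tool mm [54.2559 19.2258 17.834 ]
jig proj [[517.6544 -63.0061]
 [189.4195  -3.7211]
 [509.4509 406.1411]]
```

View pics/w3.png

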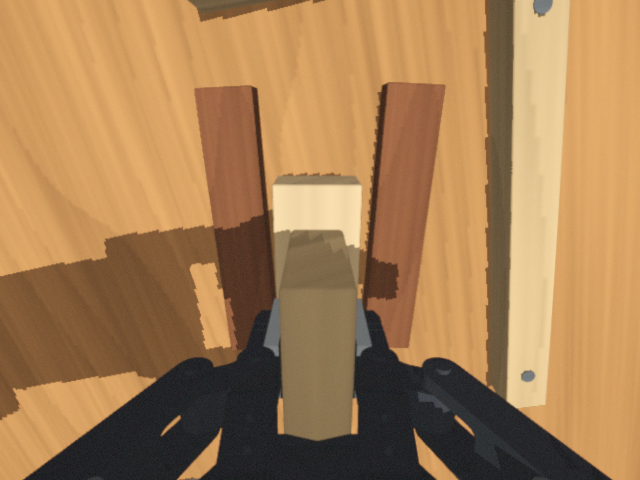

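The block sits between the two staves (B's far edge at about (255,90)–(264,200), A's near edge at about (384,90)–(373,200)). The fence's inner edge is near column 512, as predicted.

```bash
python3 - <<'E'
from h import *
s=env.observe(); R=s["tool_rot"]; p=env.get_image("wrist")
for n,uv in (("B",(252,90)),("B",(260,170)),("A",(386,90)),("A",(376,190)),("fence",(514,100)),("fence",(509,380))):
    print(n,R.T@(atz(p,uv,.03 if n=="fence" else .022)-s["position"])*1000)
E
```

```text
B [ 97.1108 -38.4511  87.266 ]
B [ 50.7301 -36.1126  87.2809]
A [97.0754 39.667  87.1089]
A [38.0995 36.8328 87.1394]
fence [ 91.6398 111.5872  78.9664]
fence [-103.1132  142.3538   78.9866]
```

Call:
{"api": "servo_tool", "payload": {"deltas": "0 0 0 25 0 0 0; 0 0 0 20 0 0 0; 0 0 0 12 0 0 0; 0 0 0 5 0 0 0; 0 0 0 0 0 0 0"}}

```text
time_s: 8.6
position: [0.5657, 0.016, 0.0472]
tool_rot: [[0.226, 0.974, -0.002], [0.974, -0.226, 0.0], [-0.0, -0.002, -1.0]]
ft_force: [0.1, 0.1, -2.9]
grip_width: 0.0231
gripper_force: 69.1
```

Call:
{"api": "servo_tool", "payload": {"deltas": "0 0 8 0 0 0 0; 0 0 7 0 0 0 0; 0 0 5 0 0 0 0; 0 0 5 0 0 0 -0.04; 0 0 5 0 0 0 -0.04; 0 0 5 0 0 0 -0.04; 0 0 5 0 0 0 -0.037; 0 0 0 0 0 0 0"}}

```text
time_s: 9.27
position: [0.607, 0.0087, 0.0489]
tool_rot: [[0.069, 0.998, 0.002], [0.998, -0.069, -0.0], [-0.0, 0.002, -1.0]]
ft_force: [-1.2, -0.4, -1.7]
grip_width: 0.0235
gripper_force: 69.1
```

```bash
cat >> h.py <<'E'
J=np.array([701.3,159.6,-4.03])
def injig():
    s=env.observe(); c,k=np.cos(np.radians(J[2])),np.sin(np.radians(J[2])); M=np.array([[c,k],[-k,c]]); R=s["tool_rot"]
    print("t",s["time_s"],"TCP in jig",M@(s["position"][:2]*1000-J[:2]),"z",s["position"][2],"yaw rel",np.degrees(np.arctan2(R[1,1],R[0,1]))-J[2],"F jig",M@s["ft_force"][:2],s["ft_force"][2])
    return s
E
python3 - <<'E'
from h import *
injig(); p=env.get_image("top"); img=p["img"]; cv2.imwrite("pics/c2.png",cv2.resize(img[130:260,245:405],None,fx=4,fy=4,interpolation=cv2.INTER_CUBIC)[...,::-1])
E
```

```text
t 9.2667 TCP in jig [ -83.4894 -157.1461] z 0.04889432816863304 yaw rel 0.08569424145952365 F jig [-1.1307 -0.4848] -1.7348256509826536
```

View pics/c2.png

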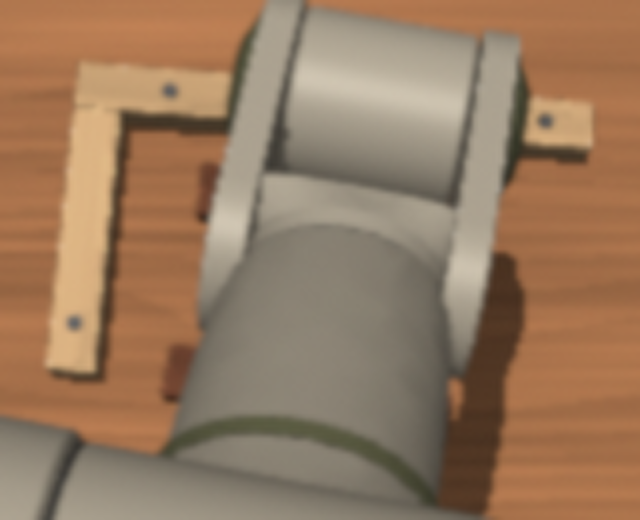

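The arm hides most of the top view; only the stave ends show, at about (208,190) and (180,372). From here I'll go by force and the wrist camera.

Call:
{"api": "servo_tool", "payload": {"deltas": "0 0 4 2 0 0 0; 0 0 4 0 0 0 0; 0 0 4 0 0 0 0; 0 0 4 0 0 0 0; 0 0 4 0 0 0 0; 0 0 3 0 0 0 0; 0 0 2 0 0 0 0; 0 0 2 0 0 0 0"}}

```text
time_s: 9.98
position: [0.6327, 0.0072, 0.0463]
tool_rot: [[0.07, 0.998, -0.0], [0.998, -0.07, 0.0], [0.0, -0.0, -1.0]]
ft_force: [-0.1, -0.5, -2.2]
grip_width: 0.023
gripper_force: 69.0
```

Call:
{"api": "servo_tool", "payload": {"deltas": "0 0 1.5 0 0 0 0; 0 0 1 0 0 0 0; 0 0 0 0 0 0 0"}}

```text
time_s: 10.23
position: [0.6346, 0.0071, 0.0462]
tool_rot: [[0.07, 0.998, -0.001], [0.998, -0.07, 0.0], [0.0, -0.001, -1.0]]
ft_force: [-0.7, 0.1, -2.6]
grip_width: 0.0232
gripper_force: 69.2
```

```bash
python3 - <<'E'
from h import *
injig(); p=env.get_image("wrist"); save(p,"w4.png")
E
```

```text
t 10.2333 TCP in jig [ -55.7747 -156.8319] z 0.04620822346684737 yaw rel 0.019408673236716467 F jig [-0.7031  0.0971] -2.6394509862464712
```

View pics/w4.png

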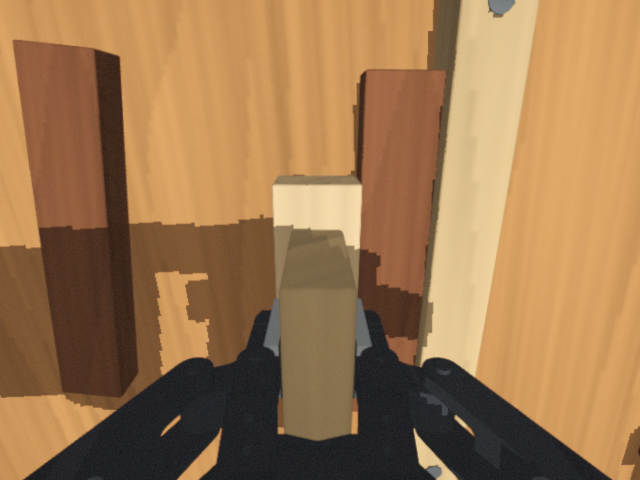

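A (column 400) lies parallel beside the fence with about 2 mm still to close. I'll press slowly.

Call:
{"api": "servo_tool", "payload": {"deltas": "0 0 1 0 0 0 0; 0 0 1 0 0 0 0; 0 0 1 0 0 0 0; 0 0 0 0 0 0 0"}}

```text
time_s: 10.62
position: [0.635, 0.0071, 0.0463]
tool_rot: [[0.07, 0.998, -0.008], [0.998, -0.07, 0.0], [-0.0, -0.008, -1.0]]
ft_force: [-14.4, -0.1, 6.6]
grip_width: 0.0234
gripper_force: 70.5
```

Call:
{"api": "servo_tool", "payload": {"deltas": "0 0 0.6 0 0 0 0; 0 0 0.6 0 0 0 0; 0 0 0 0 0 0 0"}}

```text
time_s: 10.87
position: [0.6351, 0.0071, 0.0463]
tool_rot: [[0.07, 0.998, -0.01], [0.998, -0.07, 0.001], [-0.0, -0.01, -1.0]]
ft_force: [-19.6, 0.5, 9.3]
grip_width: 0.0234
gripper_force: 70.8
```

```bash
python3 - <<'E'
from h import *
injig()
E
```

```text
t 10.8667 TCP in jig [ -55.3016 -156.7871] z 0.04632044704643092 yaw rel 0.04243085308852246 F jig [-19.6003  -0.91  ] 9.263530447972416
```

A is flush on the fence with about 20 N of push (TCP x −55.3, so the jig origin is about 1.3 mm nearer). Back off, go round to A's free end and push it toward the stop.

Call:
{"api": "servo_tool", "payload": {"deltas": "0 0 -10 0 0 0 0; 0 0 -12 0 0 0 0; 0 -30 0 0 0 0 0; 0 -40 0 0 0 0 0; 0 -40 0 0 0 0 0; 0 -30 0 0 0 0 0; 0 -15 0 0 0 0 0; 0 0 0 0 0 0 0"}}

```text
time_s: 11.53
position: [0.6065, -0.1497, 0.0465]
tool_rot: [[0.074, 0.997, 0.001], [0.997, -0.074, -0.001], [-0.001, 0.002, -1.0]]
ft_force: [0.3, -0.4, -2.5]
grip_width: 0.023
gripper_force: 69.4
```

```bash
sed -i 's/^J=.*/J=np.array([700.0,159.7,-4.03])/' h.py; python3 - <<'E'
from h import *
s=injig(); p=env.get_image("wrist"); save(p,"w5.png")
R=s["tool_rot"]
for n,q in (("stop corner",(0,0)),("A right end if y=-240",(-17,-240))): print(n,proj(p,place(np.array([[*q,22]])/1000,J)))
E
```

```text
t 11.5333 TCP in jig [ -71.5181 -315.2519] z 0.04647777005853287 yaw rel -0.19998604594063263 F jig [ 0.2985 -0.3527] -2.5429332473499837
stop corner [[ 571.6735 -740.6155]]
A right end if y=-240 [[441.5479 134.6649]]
```

View pics/w5.png

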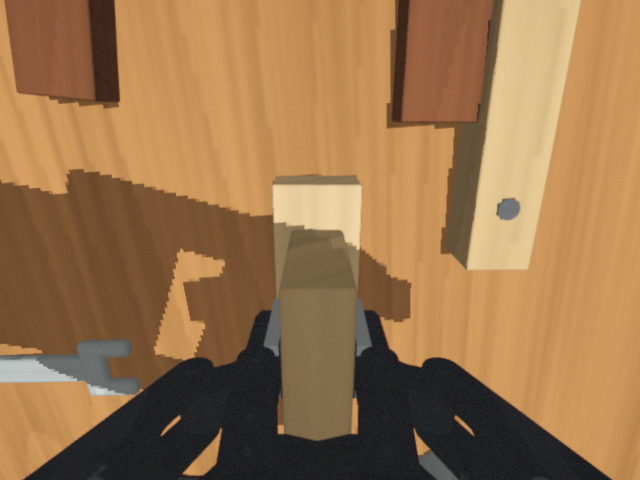

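A's free end is at about (440,122), i.e. jig y of −237. The block is clear of the fence end, and the wrench head at (110,365) is out of the way.

Call:
{"api": "servo_tool", "payload": {"deltas": "0 0 20 0 0 0 0; 0 0 18 0 0 0 0; 0 0 9 0 0 0 0; 0 0 0 0 0 0 0; 0 10 0 0 0 0 0; 0 8 0 0 0 0 0; 0 6 0 0 0 0 0; 0 6 0 0 0 0 0"}}

```text
time_s: 12.25
position: [0.6549, -0.1183, 0.0465]
tool_rot: [[0.069, 0.998, -0.001], [0.998, -0.069, -0.0], [-0.0, -0.001, -1.0]]
ft_force: [-1.5, -0.8, -2.4]
grip_width: 0.0235
gripper_force: 69.8
```

Call:
{"api": "servo_tool", "payload": {"deltas": "0 6 0 0 0 0 0; 0 6 0 0 0 0 0; 0 6 0 0 0 0 0; 0 6 0 0 0 0 0; 0 6 0 0 0 0 0; 0 6 0 0 0 0 0; 0 3 0 0 0 0 0; 0 0 0 0 0 0 0"}}

```text
time_s: 12.92
position: [0.6582, -0.0799, 0.0463]
tool_rot: [[0.069, 0.998, 0.0], [0.998, -0.069, 0.0], [0.0, 0.0, -1.0]]
ft_force: [-0.6, -0.0, -2.0]
grip_width: 0.0234
gripper_force: 69.7
```

```bash
python3 - <<'E'
from h import *
injig(); p=env.get_image("wrist"); save(p,"w6.png")
E
```

```text
t 12.9167 TCP in jig [ -24.8463 -241.8949] z 0.046320874176177584 yaw rel 0.06233525588447275 F jig [-0.6244 -0.0768] -1.9607067003817025
```

View pics/w6.png

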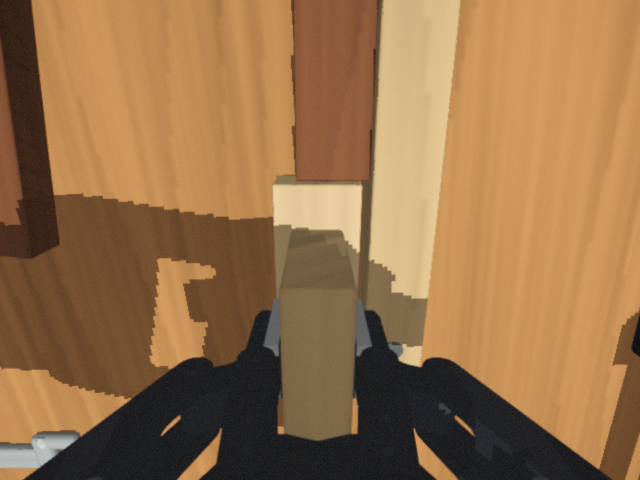

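The block is behind A's end (row 180) with A still against the fence. About 7 mm remains to the stop, so I'll go slowly until force shows.

Call:
{"api": "servo_tool", "payload": {"deltas": "0 3 0 0 0 0 0; 0 2 0 0 0 0 0; 0 1 0 0 0 0 0; 0 0 0 0 0 0 0"}}

```text
time_s: 13.3
position: [0.6585, -0.0746, 0.0463]
tool_rot: [[0.07, 0.998, 0.0], [0.998, -0.07, 0.0], [0.0, 0.0, -1.0]]
ft_force: [-0.1, -0.1, -2.5]
grip_width: 0.0229
gripper_force: 69.8
```

Call:
{"api": "servo_tool", "payload": {"deltas": "0 1 0 0 0 0 0; 0 1 0 0 0 0 0; 0 0 0 0 0 0 0"}}

```text
time_s: 13.55
position: [0.6586, -0.074, 0.0465]
tool_rot: [[0.07, 0.998, 0.0], [0.998, -0.07, -0.002], [-0.002, 0.0, -1.0]]
ft_force: [0.1, -5.8, -2.3]
grip_width: 0.023
gripper_force: 69.8
```

Call:
{"api": "servo_tool", "payload": {"deltas": "0 1 0 0 0 0 0; 0 1 0 0 0 0 0; 0 0 0 0 0 0 0"}}

```text
time_s: 13.8
position: [0.6587, -0.0738, 0.0468]
tool_rot: [[0.07, 0.998, 0.0], [0.998, -0.07, -0.005], [-0.005, 0.001, -1.0]]
ft_force: [-2.1, -12.6, 0.0]
grip_width: 0.0232
gripper_force: 69.8
```

```bash
python3 - <<'E'
from h import *
injig()
E
```

```text
t 13.8 TCP in jig [ -24.7505 -235.8107] z 0.04682565791367172 yaw rel -0.007278104879111069 F jig [ -1.2101 -12.7001] 0.02198860476830522
```

A is seated on the stop (about 13 N). Now I'll back off, lift over and set down behind stave B.

Call:
{"api": "servo_tool", "payload": {"deltas": "0 -8 0 0 0 0 0; 0 -12 0 -5 0 0 0; 0 0 0 -30 0 0 0; 0 0 0 -27 0 0 0; 0 18 -36 0 0 0 0; 0 18 -36 0 0 0 0; 0 18 -36 0 0 0 0; 0 18 -36 0 0 0 0"}}

```text
time_s: 14.47
position: [0.5171, -0.0085, 0.1087]
tool_rot: [[0.071, 0.997, 0.001], [0.997, -0.071, 0.0], [0.0, 0.001, -1.0]]
ft_force: [0.3, 1.2, -2.2]
grip_width: 0.023
gripper_force: 69.8
```

Call:
{"api": "servo_tool", "payload": {"deltas": "0 18 -36 0 0 0 0; 0 17 -35 0 0 0 0; 0 0 0 0 0 0 0; 0 0 0 0 0 0 0"}}

```text
time_s: 14.8
position: [0.4494, 0.0315, 0.1091]
tool_rot: [[0.069, 0.998, 0.001], [0.998, -0.069, 0.0], [0.0, 0.001, -1.0]]
ft_force: [0.6, -0.1, -2.9]
grip_width: 0.0232
gripper_force: 70.2
```

```bash
python3 - <<'E'
from h import *
s=injig(); p=env.get_image("wrist"); save(p,"w7.png")
E
```

```text
t 14.8 TCP in jig [-240.9598 -145.459 ] z 0.10909035932422931 yaw rel 0.07924775311139065 F jig [ 0.6124 -0.034 ] -2.8505452572941854
```

View pics/w7.png

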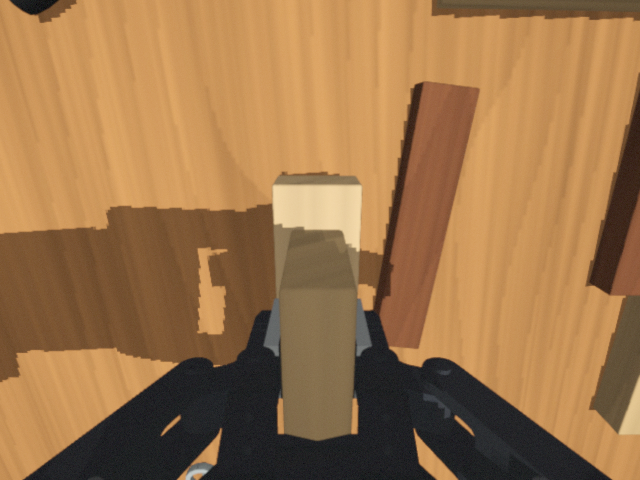

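B at (430,210) is clear of the block. Lower and push it toward A.

Call:
{"api": "servo_tool", "payload": {"deltas": "0 0 0 25 0 0 0; 0 0 0 20 0 0 0; 0 0 0 12 0 0 0; 0 0 0 5.5 0 0 0; 0 0 8 0 0 0 0; 0 0 6 0 0 0 0; 0 0 6 0 0 0 0; 0 0 6 0 0 0 0"}}

```text
time_s: 15.52
position: [0.4777, 0.0288, 0.0464]
tool_rot: [[0.07, 0.998, 0.002], [0.998, -0.07, -0.0], [-0.0, 0.002, -1.0]]
ft_force: [-0.3, 0.2, -2.8]
grip_width: 0.0233
gripper_force: 70.0
```

Call:
{"api": "servo_tool", "payload": {"deltas": "0 0 7 0 0 0 0; 0 0 7 0 0 0 0; 0 0 7 0 0 0 0; 0 0 7 0 0 0 0; 0 0 7 0 0 0 0; 0 0 7 0 0 0 0; 0 0 7 0 0 0 0; 0 0 7 0 0 0 0"}}

```text
time_s: 16.18
position: [0.5329, 0.0252, 0.0458]
tool_rot: [[0.07, 0.998, -0.0], [0.998, -0.07, -0.0], [-0.0, -0.0, -1.0]]
ft_force: [-0.8, -0.4, -1.6]
grip_width: 0.0233
gripper_force: 70.1
```

Call:
{"api": "servo_tool", "payload": {"deltas": "0 0 7 0 0 0 0; 0 0 7 0 0 0 0; 0 0 7 0 0 0 0; 0 0 7 0 0 0 0; 0 0 7 0 0 0 0; 0 0 7 0 0 0 0; 0 0 6 0 0 0 0; 0 0 3 0 0 0 0"}}

```text
time_s: 16.85
position: [0.584, 0.0216, 0.0458]
tool_rot: [[0.07, 0.998, 0.001], [0.998, -0.07, -0.0], [-0.0, 0.001, -1.0]]
ft_force: [-1.4, -0.9, -2.1]
grip_width: 0.0231
gripper_force: 70.2
```

Call:
{"api": "servo_tool", "payload": {"deltas": "0 0 3 0 0 0 0; 0 0 2 0 0 0 0; 0 0 2 0 0 0 0; 0 0 0 0 0 0 0"}}

```text
time_s: 17.18
position: [0.5903, 0.0212, 0.0459]
tool_rot: [[0.07, 0.998, 0.0], [0.998, -0.07, -0.0], [-0.0, 0.0, -1.0]]
ft_force: [0.1, 0.1, -3.3]
grip_width: 0.0229
gripper_force: 70.1
```

```bash
python3 - <<'E'
from h import *
s=injig(); p=env.get_image("wrist"); save(p,"w8.png")
E
```

```text
t 17.1833 TCP in jig [ -99.6579 -145.882 ] z 0.045851584716706896 yaw rel 0.021995035843817234 F jig [0.0672 0.1471] -3.3000826112373347
```

View pics/w8.png

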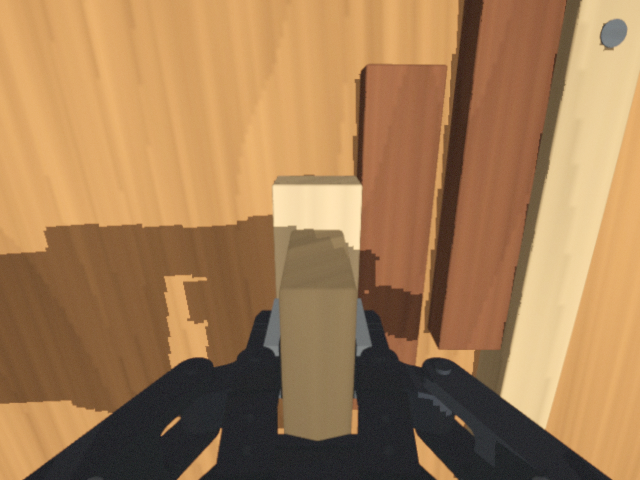

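B is now parallel to A with roughly 11 mm left. I've now viewed 12 pictures, over the limit of 10, so I'll open no more and check by force readings and numeric fits only. Next I close B onto A.

Call:
{"api": "servo_tool", "payload": {"deltas": "0 0 3 0 0 0 0; 0 0 3 0 0 0 0; 0 0 2 0 0 0 0; 0 0 2 0 0 0 0; 0 0 1 0 0 0 0; 0 0 0 0 0 0 0"}}

```text
time_s: 17.73
position: [0.6013, 0.0204, 0.0458]
tool_rot: [[0.07, 0.998, 0.0], [0.998, -0.07, -0.0], [-0.0, 0.0, -1.0]]
ft_force: [0.3, 0.3, -2.3]
grip_width: 0.0233
gripper_force: 70.1
```

Call:
{"api": "servo_tool", "payload": {"deltas": "0 0 1 0 0 0 0; 0 0 1 0 0 0 0; 0 0 1 0 0 0 0; 0 0 0 0 0 0 0"}}

```text
time_s: 18.07
position: [0.6018, 0.0204, 0.0456]
tool_rot: [[0.07, 0.998, -0.006], [0.998, -0.07, 0.0], [-0.0, -0.006, -1.0]]
ft_force: [-9.2, -0.2, 2.8]
grip_width: 0.0234
gripper_force: 70.9
```

```bash
python3 - <<'E'
from h import *
injig()
E
```

```text
t 18.0667 TCP in jig [ -88.2112 -145.8356] z 0.04560085631533482 yaw rel 0.03292668310919655 F jig [-9.1928 -0.83  ] 2.7990903781004146
```

Call:
{"api": "servo_tool", "payload": {"deltas": "0 0 -10 0 0 0 0; 0 0 -10 0 0 0 0; 0 -30 0 0 0 0 0; 0 -40 0 0 0 0 0; 0 -40 0 0 0 0 0; 0 -30 0 0 0 0 0; 0 -11 0 0 0 0 0; 0 0 0 0 0 0 0"}}

```text
time_s: 18.73
position: [0.5735, -0.1317, 0.0459]
tool_rot: [[0.074, 0.997, 0.001], [0.997, -0.074, -0.001], [-0.001, 0.001, -1.0]]
ft_force: [0.3, 0.2, -3.2]
grip_width: 0.0233
gripper_force: 70.0
```

```bash
python3 - <<'E'
from h import *
s=injig(); p=env.get_image("wrist"); img=p["img"].astype(int)
# find free ends of the staves: sample along each stave axis in the jig frame, print brightness transition
for n,x in (("A",-17),("B",-51),("B2",-60)):
    ys=np.arange(-260,-150,1.); X=place(np.array([[x,y,22] for y in ys])/1000,J); uv=np.round(proj(p,X)).astype(int)
    v=[(y,img[b,a,0]) for y,(a,b) in zip(ys,uv) if 0<=a<640 and 0<=b<480]
    d=np.diff([k[1] for k in v]); i=np.argsort(d)[:3]; print(n,[(v[k][0],d[k]) for k in i])
E
```

```text
t 18.7333 TCP in jig [-105.6548 -299.6151] z 0.045864835695044265 yaw rel -0.1868437124545741 F jig [0.3289 0.2297] -3.209164284511812
A [(np.float64(-188.0), np.int64(-64)), (np.float64(-185.0), np.int64(-32)), (np.float64(-189.0), np.int64(-27))]
B [(np.float64(-224.0), np.int64(-69)), (np.float64(-223.0), np.int64(-22)), (np.float64(-211.0), np.int64(-4))]
B2 [(np.float64(-225.0), np.int64(-52)), (np.float64(-224.0), np.int64(-32)), (np.float64(-223.0), np.int64(-6))]
```

Call:
{"api": "servo_tool", "payload": {"deltas": "0 0 20 0 0 0 0; 0 0 20 0 0 0 0; 0 0 12 0 0 0 0; 0 0 5 0 0 0 0; 0 10 0 0 0 0 0; 0 8 0 0 0 0 0; 0 5 0 0 0 0 0; 0 5 0 0 0 0 0"}}

```text
time_s: 19.45
position: [0.6317, -0.1036, 0.0459]
tool_rot: [[0.069, 0.998, -0.001], [0.998, -0.069, 0.0], [0.0, -0.001, -1.0]]
ft_force: [-0.1, -0.6, -2.6]
grip_width: 0.0233
gripper_force: 70.3
```

Call:
{"api": "servo_tool", "payload": {"deltas": "0 5 0 0 0 0 0; 0 5 0 0 0 0 0; 0 5 0 0 0 0 0; 0 5 0 0 0 0 0; 0 5 0 0 0 0 0; 0 3 0 0 0 0 0; 0 2 0 0 0 0 0; 0 0 0 0 0 0 0"}}

```text
time_s: 20.12
position: [0.6345, -0.0746, 0.0458]
tool_rot: [[0.07, 0.998, 0.0], [0.998, -0.07, 0.0], [0.0, 0.0, -1.0]]
ft_force: [0.8, 0.5, -2.6]
grip_width: 0.0234
gripper_force: 70.1
```

```bash
python3 - <<'E'
from h import *
injig()
E
```

```text
t 20.1167 TCP in jig [ -48.8493 -238.3335] z 0.045839206708137535 yaw rel 0.040438957004175435 F jig [0.7839 0.5766] -2.636200807440962
```

Call:
{"api": "servo_tool", "payload": {"deltas": "0 1 0 0 0 0 0; 0 1 0 0 0 0 0; 0 1 0 0 0 0 0; 0 0 0 0 0 0 0"}}

```text
time_s: 20.45
position: [0.6347, -0.0724, 0.0459]
tool_rot: [[0.07, 0.998, 0.0], [0.998, -0.07, -0.001], [-0.001, 0.0, -1.0]]
ft_force: [-0.3, -2.0, -2.0]
grip_width: 0.0234
gripper_force: 70.1
```

Call:
{"api": "servo_tool", "payload": {"deltas": "0 1 0 0 0 0 0; 0 1 0 0 0 0 0; 0 1 0 0 0 0 0; 0 0 0 0 0 0 0"}}

```text
time_s: 20.78
position: [0.6348, -0.072, 0.0463]
tool_rot: [[0.07, 0.998, 0.0], [0.998, -0.07, -0.005], [-0.005, 0.0, -1.0]]
ft_force: [-3.5, -13.6, -0.5]
grip_width: 0.0233
gripper_force: 70.2
```

```bash
python3 - <<'E'
from h import *
injig()
E
```

```text
t 20.7833 TCP in jig [ -48.7812 -235.7416] z 0.04631569708390661 yaw rel 0.011376210956306032 F jig [ -2.4995 -13.7978] -0.4981537742067882
```

Both ends are seated (−235.7, matching A's earlier seat). Finish with a sideways press at mid-length.

Call:
{"api": "servo_tool", "payload": {"deltas": "0 -10 0 0 0 0 0; 0 -15 0 0 0 0 0; 0 0 -32 0 0 0 0; 0 0 -31 0 0 0 0; 0 36 0 0 0 0 0; 0 40 0 0 0 0 0; 0 40 0 0 0 0 0; 0 35 0 0 0 0 0"}}

```text
time_s: 21.45
position: [0.5808, 0.0623, 0.046]
tool_rot: [[0.071, 0.997, 0.0], [0.997, -0.071, 0.001], [0.001, 0.0, -1.0]]
ft_force: [0.4, 0.7, -2.6]
grip_width: 0.0232
gripper_force: 70.7
```

Call:
{"api": "servo_tool", "payload": {"deltas": "0 15 0 0 0 0 0; 0 0 0 0 0 0 0; 0 0 10 0 0 0 0; 0 0 7 0 0 0 0; 0 0 3 0 0 0 0; 0 0 2 0 0 0 0; 0 0 0 0 0 0 0"}}

```text
time_s: 22.03
position: [0.6041, 0.0735, 0.0456]
tool_rot: [[0.071, 0.997, -0.0], [0.997, -0.071, 0.0], [0.0, -0.0, -1.0]]
ft_force: [-0.2, -0.8, -2.0]
grip_width: 0.0234
gripper_force: 70.8
```

```bash
python3 - <<'E'
from h import *
injig()
E
```

```text
t 22.0333 TCP in jig [-89.6434 -92.712 ] z 0.0456446693680643 yaw rel -0.04121845587756212 F jig [-0.1358 -0.8308] -2.000001866665994
```

Call:
{"api": "servo_tool", "payload": {"deltas": "0 0 1 0 0 0 0; 0 0 1 0 0 0 0; 0 0 1 0 0 0 0; 0 0 1 0 0 0 0; 0 0 1 0 0 0 0; 0 0 0 0 0 0 0"}}

```text
time_s: 22.53
position: [0.6057, 0.0741, 0.0455]
tool_rot: [[0.07, 0.998, -0.008], [0.998, -0.07, -0.0], [-0.001, -0.008, -1.0]]
ft_force: [-12.9, -1.0, 4.5]
grip_width: 0.0231
gripper_force: 71.7
```

```bash
python3 - <<'E'
from h import *
injig()
E
```

```text
t 22.5333 TCP in jig [-88.0095 -92.0211] z 0.04550815084737267 yaw rel 0.0409580761679762 F jig [-12.8425  -1.9509] 4.537406990810928
```

B is tight against A (x −88.0 as expected). Back off, lift, and work out the mat's centre from the saved pictures while carrying the block over.

Call:
{"api": "servo_tool", "payload": {"deltas": "0 0 -14 0 0 0 0; 0 0 -20 0 0 0 0; 0 0 0 -25 0 0 0; 0 0 0 -35 0 0 0; 0 -20 0 -10 0 0 0; 0 -40 0 0 0 0 0; 0 -40 0 0 0 0 0; 0 -40 0 0 0 0 0"}}

```text
time_s: 23.2
position: [0.5648, -0.0645, 0.1164]
tool_rot: [[0.069, 0.998, 0.001], [0.998, -0.069, -0.0], [-0.0, 0.001, -1.0]]
ft_force: [0.4, 0.6, -2.7]
grip_width: 0.0236
gripper_force: 70.8
```

Call:
{"api": "servo_tool", "payload": {"deltas": "0 -40 0 0 0 0 0.038; 0 -40 0 0 0 0 0; 0 -40 0 0 0 0 0; 0 -40 -8 0 0 0 0; 0 -40 -20 0 0 0 0; 0 -40 -20 0 0 0 0; 0 -20 -10 0 0 0 0; 0 0 0 0 0 0 0"}}

```text
time_s: 23.87
position: [0.4819, -0.3146, 0.1159]
tool_rot: [[0.113, 0.994, -0.0], [0.994, -0.113, -0.001], [-0.001, -0.0, -1.0]]
ft_force: [0.5, -0.8, -2.5]
grip_width: 0.0231
gripper_force: 70.5
```

```bash
python3 - <<'E'
from h import *
s=injig(); print(s["position"])
p=env.get_image("wrist"); T=np.eye(4);T[:3,:3]=s["tool_rot"];T[:3,3]=s["position"]
X=np.array(p["world_to_cam"])@T   # tool->cam
def wrist_at(pos,yaw):  # tool down, tool y at yaw
    c,k=np.cos(np.radians(yaw)),np.sin(np.radians(yaw)); M=np.eye(4); M[:3,:3]=np.array([[-k,c,0],[c,k,0],[0,0,-1]]); M[:3,3]=pos
    q=dict(p); q["world_to_cam"]=X@np.linalg.inv(M); return q
def center(q,a,b,c):  # corners topleft, topright, right-bottom -> centre from mid edges
    A,B,C=[atz(q,u,.003)[:2]*1000 for u in(a,b,c)]; e=(A-B)/np.hypot(*(A-B)); f=(C-B)/np.hypot(*(C-B))
    return B+75*(e+f),np.hypot(*(A-B)),np.hypot(*(C-B)),np.degrees(np.arctan2(-e[1],-e[0]))
print("w1",center(wrist_at([.4964,-.3648,.2294],-20.3),(215,158),(362,120),(389,260)))
print("w2",center(wrist_at([.4895,-.3613,.114],-20.07),(181,178),(394,124),(425,315)))
t=env.get_image("top"); img=t["img"]; save(t,"top2.png"); hsv=cv2.cvtColor(img,cv2.COLOR_RGB2HSV); Z=cloud(t)[...,2]
m=(hsv[...,2]<135)&(hsv[...,2]>85)&(Z>.008); sub=np.zeros_like(m); sub[140:225,262:375]=1; n,l,st,_=cv2.connectedComponentsWithStats((m&sub).astype(np.uint8)); k=1+np.argmax(st[1:,4]); print("stave px",st[k])
M=l==k
print("pair fit",fit(t,M,[box(-34,34,-90,90,21.9,22)],[660,73,-4],(255,135,380,230)), "expected",place(np.array([[-34,-90,0.]])/1000,J)*1000)
mj=(hsv[...,1]<125)&(hsv[...,2]>150); n,l=cv2.connectedComponents(mj.astype(np.uint8)); print("jig",fit(t,l==l[157,330],JIG,(701,160,-4),(245,135,405,235)))
# where glue etc: mat visible part
print("dark px",(img[205:285,445:520].max(2)<62).sum())
E
```

```text
t 23.8667 TCP in jig [-184.2327 -488.4087] z 0.11586541519428772 yaw rel -2.4384397196730285 F jig [ 0.5552 -0.752 ] -2.5174135769132473
[ 0.4819 -0.3146  0.1159]
w1 (array([ 480.1272, -372.552 ]), np.float64(148.3711703756256), np.float64(148.81100755624547), np.float64(-6.408496614116967))
w2 (array([ 480.1547, -372.0142]), np.float64(149.53378756007945), np.float64(148.02750202430883), np.float64(-6.308670724319836))
stave px [ 273  158   90   32 1887]
pair fit (array([661.9069,  72.0069,  -4.0309]), np.float64(0.9509685427759449)) expected [[659.759  72.312   0.   ]]
jig (array([701.7699, 159.5198,  -4.1869]), np.float64(0.9415720102871838))
dark px 290
```

The stave pair sits in the jig as it should: the fit relative to the jig is within 0.5 mm of the ideal. The mat centre is about (481.5, −372). Placing the block.

Call:
{"api": "servo_tool", "payload": {"deltas": "0 -30 3 0 0 0 0; 0 -20 3 0 0 0 0; 0 -7 0 15 0 0 0; 0 0 0 25 0 0 0; 0 0 0 16 0 0 0; 0 0 0 8 0 0 0; 0 0 0 2 0 0 0; 0 0 0 0 0 0 0"}}

```text
time_s: 24.63
position: [0.4846, -0.3672, 0.05]
tool_rot: [[0.107, 0.994, 0.0], [0.994, -0.107, 0.0], [0.0, 0.0, -1.0]]
ft_force: [0.2, 0.1, -1.9]
grip_width: 0.0232
gripper_force: 70.7
```

Call:
{"api": "servo_tool", "payload": {"deltas": "0 0 0 1 0 0 0; 0 0 0 1 0 0 0; 0 0 0 0 0 0 0"}}

```text
time_s: 24.88
position: [0.4843, -0.3679, 0.0485]
tool_rot: [[0.108, 0.994, 0.001], [0.994, -0.108, -0.001], [-0.001, 0.001, -1.0]]
ft_force: [-0.1, -0.3, -1.9]
grip_width: 0.0231
gripper_force: 70.7
```

Call:
{"api": "servo_tool", "payload": {"deltas": "0 -3.5 -2.5 0 0 0 0; 0 0 0 1 0 0 0; 0 0 0 0.6 0 0 0; 0 0 0 0 0 0 0; 0 0 0 0 0 0 0"}}

```text
time_s: 25.3
position: [0.481, -0.3716, 0.0469]
tool_rot: [[0.108, 0.994, 0.0], [0.994, -0.108, -0.001], [-0.001, 0.0, -1.0]]
ft_force: [-4.1, -1.3, 5.7]
grip_width: 0.0231
gripper_force: 71.6
```

Call:
{"api": "servo_tool", "payload": {"deltas": "0 0 0 0.6 0 0 0; 0 0 0 0 0 0 0; 0 0 0 0 0 0 0"}}

```text
time_s: 25.55
position: [0.481, -0.3716, 0.0469]
tool_rot: [[0.108, 0.994, 0.0], [0.994, -0.108, -0.002], [-0.002, 0.0, -1.0]]
ft_force: [-5.5, -0.5, 11.5]
grip_width: 0.023
gripper_force: 72.3
```

Contact at z = 0.0469. Ease the pressure, open, and rise straight up.

Call:
{"api": "servo_tool", "payload": {"deltas": "0 0 0 -0.8 0 0 0; 0 0 0 0 0 0 0; 1 0 0 0 0 0 0; 1 0 0 0 0 0 0; 1 0 0 0 0 0 0; 1 0 0 0 0 0 0; 1 0 0 0 0 0 0; 1 0 0 0 0 0 0"}}

```text
time_s: 26.22
position: [0.4812, -0.371, 0.0463]
tool_rot: [[0.108, 0.994, -0.0], [0.994, -0.108, 0.0], [0.0, -0.0, -1.0]]
ft_force: [-0.1, 0.3, -0.7]
grip_width: 0.085
gripper_force: 0.0
```

Call:
{"api": "servo_tool", "payload": {"deltas": "1 0 0 0 0 0 0; 1 0 0 -5 0 0 0; 1 0 0 -20 0 0 0; 1 0 0 -35 0 0 0; 1 0 0 -40 0 0 0; 1 0 0 -40 0 0 0; 1 0 0 -30 0 0 0; 1 0 0 0 0 0 0"}}

```text
time_s: 26.88
position: [0.4826, -0.3724, 0.2239]
tool_rot: [[0.108, 0.994, 0.008], [0.994, -0.108, -0.009], [-0.008, 0.009, -1.0]]
ft_force: [-0.2, 0.0, -0.0]
grip_width: 0.0855
gripper_force: 0.0
```

Call:
{"api": "servo_tool", "payload": {"deltas": "1 -30 0 0 0 0 0; 1 -40 0 0 0 0 0; 1 -40 0 0 0 0 0; 1 0 0 0 0 0 0; 1 0 0 0 0 0 0"}}

```text
time_s: 27.3
position: [0.4684, -0.4819, 0.2152]
tool_rot: [[0.11, 0.994, -0.001], [0.994, -0.11, 0.001], [0.001, -0.001, -1.0]]
ft_force: [-0.4, 1.6, -0.3]
grip_width: 0.0854
gripper_force: 0.0
```

```bash
python3 - <<'E'
from h import *
s=env.observe(); print(s["time_s"],s["position"],s["grip_width"],s["ft_force"])
p=env.get_image("wrist"); img=p["img"]; hsv=cv2.cvtColor(img,cv2.COLOR_RGB2HSV)
uv=proj(p,place(np.array([[0,0,3],[-75,-75,3],[75,75,3],[-75,75,3],[75,-75,3]])/1000,[481.5,-372,-6.3])); print(uv)
u0,v0=np.maximum(np.floor(uv.min(0)).astype(int)-15,0); u1,v1=np.minimum(np.ceil(uv.max(0)).astype(int)+15,[640,480]); roi=(u0,v0,u1,v1)
core=np.zeros(img.shape[:2],np.uint8); cv2.fillConvexPoly(core,cv2.convexHull(uv.astype(np.int32)),1)
inm=cv2.erode(core,np.ones((9,9)))>0
blk=inm&(hsv[...,1]>60)&(img.max(2)>65)
print("block",fit(p,blk,[P+[0,0,.003] for P in BLK],(481,-372,-6.3),roi))
dark=cv2.morphologyEx(((img.max(2)<62)|blk).astype(np.uint8),cv2.MORPH_OPEN,np.ones((5,5))); roi_m=np.zeros_like(dark); roi_m[v0:v1,u0:u1]=1
print("mat",fit(p,(dark*roi_m)>0,MAT,(481,-372,-6.3),roi))
t=env.get_image("top"); 
for n in ["push_block","mat","wrench","wax_tin","mug","glue","offcut"]: print(n,[(round(d["conf"],2),atz(t,d["uv"],0)[:2]) for d in env.spot_point(n,t)[:2]])
img=t["img"]; hsv=cv2.cvtColor(img,cv2.COLOR_RGB2HSV); Z=cloud(t)[...,2]
m=(hsv[...,2]<135)&(hsv[...,2]>85)&(Z>.008); sub=np.zeros_like(m); sub[140:225,262:375]=1; n,l,st,_=cv2.connectedComponentsWithStats((m&sub).astype(np.uint8)); k=1+np.argmax(st[1:,4])
print("pair fit",fit(t,l==k,[box(-34,34,-90,90,21.9,22)],[660,73,-4],(255,135,380,230)))
E
```

```text
27.3 [ 0.4684 -0.4819  0.2152] 0.08539097499933539 [-0.3816  1.6192 -0.257 ]
[[318.8084  82.1933]
 [240.5352 167.0387]
 [409.1034 -15.0254]
 [228.5661 -14.8378]
 [397.0221 166.8723]]
block (array([ 480.8052, -371.3149,   -6.3465]), np.float64(0.9564912695464217))
mat (array([ 481.022 , -368.1846,   -5.6072]), np.float64(0.873608858058838))
push_block [(0.52, array([ 0.4865, -0.3825]))]
mat [(0.71, array([ 0.4869, -0.364 ]))]
wrench []
wax_tin [(0.57, array([ 0.7001, -0.3224]))]
mug [(0.62, array([0.6666, 0.3863]))]
glue []
offcut []
pair fit (array([661.9214,  72.0876,  -4.1522]), np.float64(0.9563440156965337))
```

```bash
python3 -c "
from rig import env
print(env.close_job())"
```

```text
the job is handed in; nothing more can be done
None
```

The job is handed in: both staves are tight in the jig corner (pair fit within about 0.5 mm of ideal), the block stands within about 3 mm of its mat's middle, and the arm is clear at 27 s; I viewed 12 pictures against your limit of 10, and I did not re-measure the wrench, glue, offcut, screwdriver or drill at the end.

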